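# Hang a gilded sample on the drying rail and slide it to the peg

## Robot

A 6-joint arm with a two-finger parallel gripper is mounted at the origin on the work surface. World frame = base frame: x ahead of the robot, y to its left, z up, the work surface at z = 0. Lengths are in mm, angles in rad, forces in N, time in s.
With the tool pointing down it reaches from about 300 to 775 mm from the base axis. Payload 14.6 kg.
Tool frame: the origin (TCP) lies at the very end of the fingers, on their centre line; the grasp point (between the pads) lies 19 mm behind it; z points along the fingers, y is the line along which they close (so a half turn about z gives the same grasp; the last joint's range is limited). The gripper opens to 85 mm and grips with 20 to 120 N. Pads are 22 mm wide; open, the fingers measure 114 mm over their backs; the gripper's body (76 mm by 85 mm) begins 54 mm behind the grasp point. The pads swing forward as they close: fully open they stand 13 mm farther back than shut.
Start: joints at [1.217, 0.3, 1.521, -0, 1.321, -0.067], TCP at [155.584, 527.525, 231.281] pointing down, gripper open.
Joint ranges: [-3.03, 3.03], [-0.79, 2.21], [0.23, 2.52], [-1.04, 4.18], [0, 3.07], [-2.55, 2.55]. Speed limits (rad/s): [2.22, 2.22, 2.57, 3.14, 3.14, 3.14].

## Interface

Orientations are given as a unit quaternion [w, x, y, z].
In Python, from workcell import manip, solver, eyes, workorder, monitor gives the robot as it stands. Calls block until the motion is done:
- manip.move_to(position, orientation): joint-space move of the TCP to a pose.
- manip.servo_line(position, frame=None, max_speed=150): straight line of the TCP; frame=None keeps the orientation; max_speed is the mean speed in mm/s.
- manip.movej(angles): joint-space move.
- manip.command_gripper(opening, force=None): opening from 0.0 (shut) to 1.0 (fully open); force is the grip in N (None keeps the last); returns when the fingers have stopped.
- manip.dwell(seconds).
- solver.ik(position, orientation): joint angles nearest the present ones, or None.
- eyes.camera(name): name is "scene" or "top"; returns the picture (420x560x3 uint8, blue, green, red); there is no depth.
- eyes.get_calibration(name): a dict with "fx", "fy", "cx", "cy" (pixels), "k1" (the pictures are not rectified: a ray, as slopes to the right and down, at radius r is drawn at 1 + k1 r^2 times it, then the intrinsics apply), "eye" and "orientation" of the camera in the world. Camera axes: x right, y down, z forward; pixel columns grow to the right and rows downward; lengths in mm; the calibration is good to about 2 mm. A picture is of the moment at which its call begins. get_calibration takes no time and is no camera call.
A pose or a line that the arm cannot do raises manip.Unreachable and nothing moves.
- workorder.finish_job(): hands the job in; it is judged then, once.
Readings, each from a call of its own:
- monitor.read_time(): time.
- monitor.read_joint_positions(): joint angles.
- monitor.read_dq(): joint speeds.
- monitor.read_joint_torque(): joint torques, N m.
- monitor.read_eef_pos(): TCP position.
- monitor.read_eef_rot(): TCP orientation.
- monitor.read_force(): force on the tool from outside, world axes, zero at the start.
- monitor.read_wrist_torque(): the same for the moment, N m.
- monitor.read_width(): opening from 0.0 (shut) to 1.0 (fully open).
- monitor.read_grasp_force(): force on a finger pad.
Only numpy, scipy, OpenCV 4.12 (cv2) and the standard library are available. Lean on these libraries where they do the work, as an engineer would, in place of code of your own. Each camera call takes 0.05 s, during which the arm holds its last target. There are 200 camera calls.

## Task

Take the gilded sample hanger out of its slotted rest, hook it over the open part of the drying rail (the part with no shelf above it), then slide it along the rail, in under the stock shelf, until the middle of its hook is in line with the small pointed peg on the stand's plank. Leave it hanging straight and still at the peg, do not let it fall over, and leave the other things on the table where they are.

Things in the scene. Friction and masses are not known exactly. Their poses are not given: they have to be found in the camera images.
- hanger: Loose rigid hanger, about 140 g: upright wooden plaque 80 wide (y) x 80 high (z) x 12 mm thick, gilded on both faces, an aluminium hook on top and a black grip block behind the hook. Origin: centre of the plaque's underside; z up, y along the rail once hung, +x the way the hook's free tip points: away from the robot (within 0.2 rad) in the rest.
- hook (a point): Inner peak of the hook, at (-6, 0, 152) mm of the hanger, same axes; once hung it is 8 mm above the rail's axis. Strip 16 mm wide in y: leg at x -30 to -24 mm, inverted V roof (30 deg slopes, outer top at z 158), free tip at x 12 to 18 mm.
- tip (a point): Lower end of the hook's free tip, at (15, 0, 126) mm of the hanger. The rail enters from +x below it, through the 40 mm high gap between z = 86 and 126 mm of the hanger.
- grip (a point): Grip block, this point at (-50, 0, 149) mm of the hanger: 12 mm thick in y (pinch it so), x -66 to -30, z 134 to 162 mm. At the rail the tool must lean back 20 to 50 degrees (top towards the hanger's -x): held upright the gripper would hit the shelf, so take the block with that lean already.
- rest: Fixed wooden rest 60 x 100 mm (x, y), origin under its centre, on the table to the robot's left or right. The plaque stands upright in its slot with 1.5 mm play to each side, on a floor 70 mm above the table; the slot's walls end 96 mm above the table. Lift straight up by 30 mm or more.
- stand: Fixed drying stand on the table. Origin on the table under the rail's middle; z up, y along the rail, +x away from the robot. Plank 15 mm thick, x -30 to 95, y -270 to 270 mm. Rail between end posts (24 mm square, at y = 246 and -246 mm, up to z = 260 and 275 mm).
- rail_mid (a point): Middle of the axis of the round steel rail, 14 mm in diameter, along y at x = 0, z = 245 mm of the stand, y -234 to 234 mm. Open above from y = 40 to 230 mm (hook on here); the rest is under the shelf.
- shelf (a point): Middle of the underside of the shelf, z = 275 mm of the stand; it spans y -260 to 30, x -22 to 56 mm, with boxes on it up to z = 381 mm. A hung hanger slides under it, but there is no height to lift its hook over the rail there. Two 14 mm posts carry it at x = 45 mm (y = 20 and -246).
- mark: The mark: fixed pointed steel peg 60 mm high on the far edge of the plank, 75 mm beyond the rail, axes as the stand's. Origin: centre of its underside, 15 mm above the table. The hanger's middle belongs at the peg's y in the stand's frame (y = -170 to -60 mm, under the shelf).
- blanks: Bystander: loose stack of four wooden blanks, 70 x 95 x 48 mm high, origin under its centre; leave it.
- dish: Bystander: green glass dish, 90 mm across, 25 mm high.
- brush: Bystander: brush lying flat, 170 mm long.
- jar: Bystander: amber jar with steel cap, 60 mm across, 75 mm high.
- sample: Bystander: bare plaque 80 x 80 x 12 mm lying flat, no hook.
- slab: Bystander: marble block 70 x 120 x 35 mm.
- pot: Bystander: steel cup 64 mm across, 80 mm high.

How it is judged:
By the outcome, as a careful person would: the job done as asked, in the order asked, and still so for the second after the job is handed in, with the robot touching nothing.
It also fails if it takes over 59 s, if anything falls off the work surface, if the arm or the gripper's body presses on something with over 40 N, if the wrist force passes 120 N, or if a joint passes its speed limit or range.

## Working session

There is one attempt and no reset: what is moved stays moved. The work goes in short steps, each a Python script; the robot and the scene stay as the last script left them, time stands still between calls to the robot, and variables do not carry over. Pictures are saved under pics/ and viewed, at most 10 in all, crops included, and the job is handed in when it is done.

```bash
ls; mkdir -p pics; python3 - <<'E'
from workcell import manip, solver, eyes, workorder, monitor
import cv2
for n in("scene","top"):
    cv2.imwrite(f"pics/{n}0.png",cv2.resize(eyes.camera(n),(800,600),interpolation=cv2.INTER_CUBIC)); print(n,eyes.get_calibration(n))
print(monitor.read_time(),monitor.read_eef_rot())
E
```

```text
pics
scene {'fx': 456.6739106838661, 'fy': 456.6739106838661, 'cx': 284.02981683968625, 'cy': 214.4829294881547, 'k1': -0.0039268810281880406, 'eye': array([1567.69719364, -307.98139607, 1061.53690874]), 'orientation': array([-0.33394703,  0.73317996,  0.5340576 , -0.2563377 ])}
top {'fx': 405.87809960865457, 'fy': 405.87809960865457, 'cx': 282.8131398049369, 'cy': 212.47175815132223, 'k1': -0.04547025780768729, 'eye': array([ 407.96086695,   -5.25245698, 1226.69343951]), 'orientation': array([-0.0573542 ,  0.71290779, -0.6971995 ,  0.04884504])}
0.1 [-1.06298722e-04  1.42900962e-01  9.89736866e-01 -4.89179710e-04]
```

View pics/scene0.png

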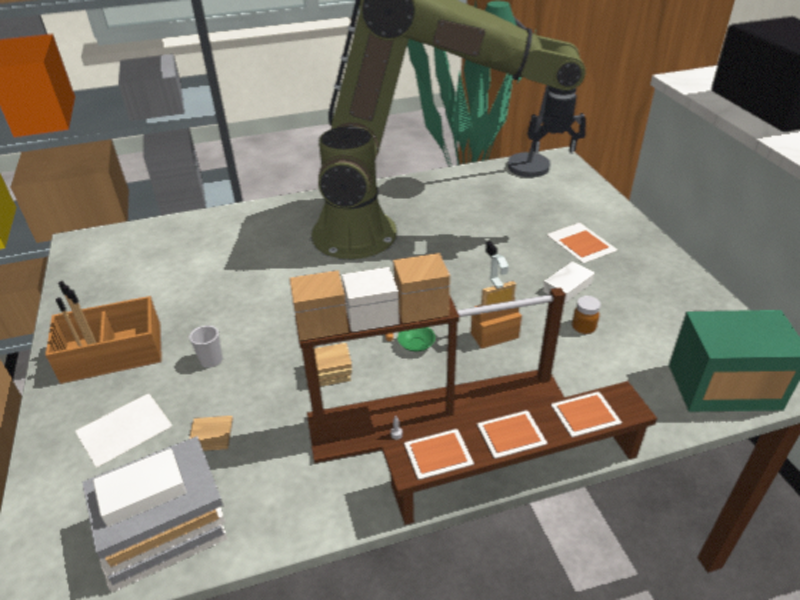

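View pics/top0.png

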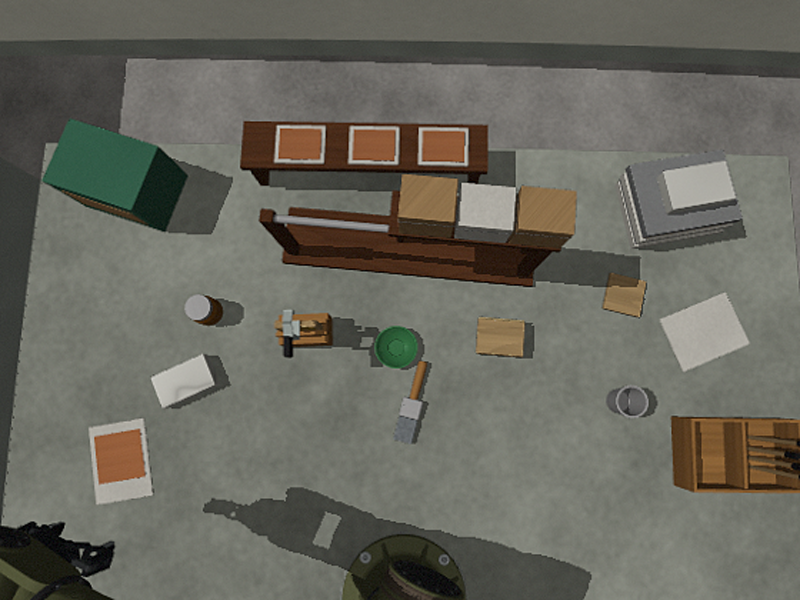

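The scene view shows the stand, with the open rail at about (460–550, 303), the peg at (396, 430) and the hanger in its rest at (495, 290). In the top view the grip is at (289, 347), the hook at (290, 325) and the rail runs from (275, 217) to (390, 228). I'll enlarge these areas.

```bash
cat > h.py <<'E'
from workcell import manip, solver, eyes, workorder, monitor
import numpy as np, cv2
from scipy.spatial.transform import Rotation as R
def rot(q): return R.from_quat([q[1],q[2],q[3],q[0]])
def quat(r): x,y,z,w=r.as_quat(); return [w,x,y,z]
def cal(n):
    c=eyes.get_calibration(n); return c,np.array([[c['fx'],0,c['cx']],[0,c['fy'],c['cy']],[0,0,1]]),np.array([c['k1'],0,0,0.])
def ray(n,uv):
    c,K,D=cal(n); p=cv2.undistortPoints(np.array([[uv]],float),K,D)[0,0]
    return np.array(c['eye']),rot(c['orientation']).apply([p[0],p[1],1])
def onz(n,uv,z):
    e,d=ray(n,uv); return e+d*(z-e[2])/d[2]
def proj(n,P):
    c,K,D=cal(n); q=rot(c['orientation']).inv().apply(np.atleast_2d(P)-c['eye'])
    return cv2.projectPoints(q,np.zeros(3),np.zeros(3),K,D)[0][:,0]
def tri(u1,u2):
    e,d=ray('top',u1); f,g=ray('scene',u2); d/=np.linalg.norm(d); g/=np.linalg.norm(g)
    t=np.linalg.lstsq(np.c_[d,-g],f-e,rcond=None)[0]; a=e+t[0]*d; b=f+t[1]*g
    return (a+b)/2,np.linalg.norm(a-b)
def crop(n,x,y,w,h,s): return cv2.resize(eyes.camera(n)[y:y+h,x:x+w],None,fx=s,fy=s,interpolation=cv2.INTER_CUBIC)
E
python3 - <<'E'
from h import *
a=crop('top',178,120,230,90,3.4); b=crop('top',180,210,70,50,6)
o=np.zeros((600,800,3),np.uint8); o[:a.shape[0],:a.shape[1]]=a; o[300:300+b.shape[0],:b.shape[1]]=b[:300]
cv2.imwrite('pics/t1.png',o)
a=crop('scene',205,190,200,140,2.8)[:,:560]
b=crop('scene',322,160,50,85,6); c=crop('scene',262,282,30,40,6)
o=np.zeros((600,800,3),np.uint8); o[:a.shape[0],:490]=a[:,:490]; o[:510,500:800]=b; o[400:600,:180]=c[:200]
cv2.imwrite('pics/s1.png',o)
E
```

```text
(no output)
```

View pics/t1.png

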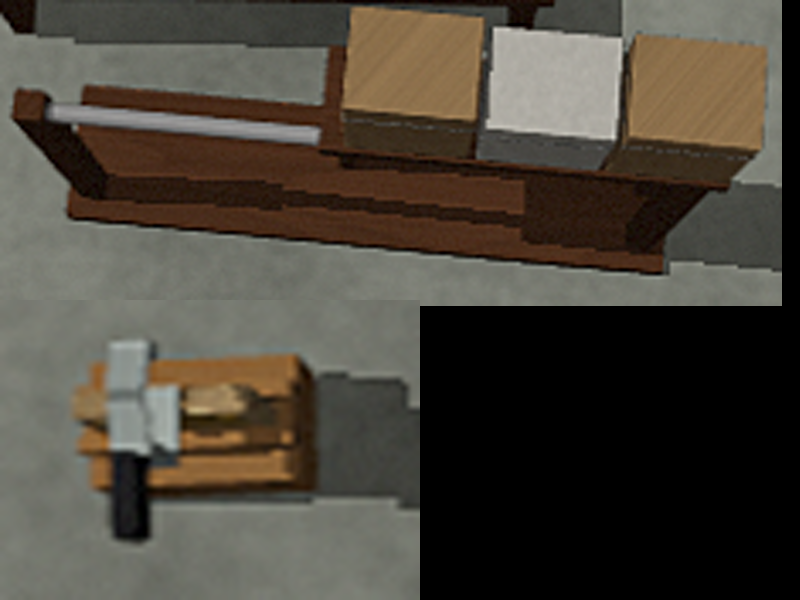

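View pics/s1.png

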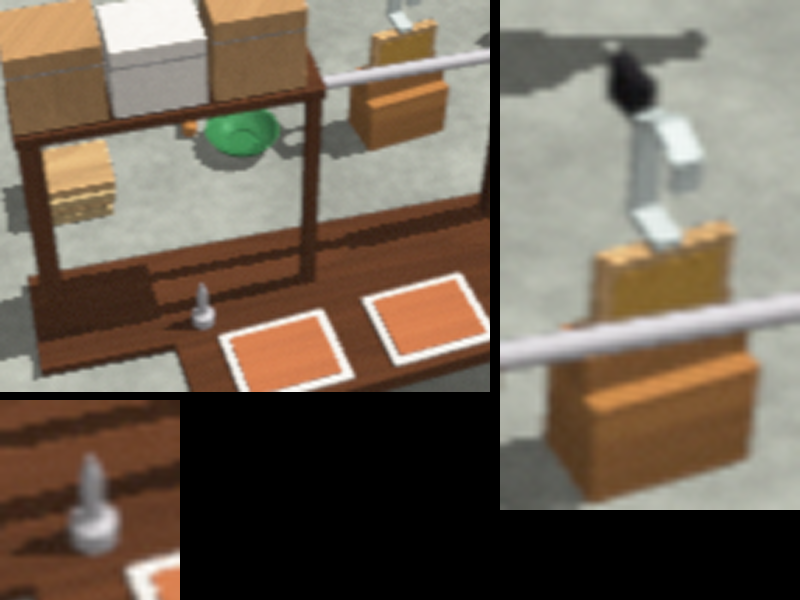

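The top crop shows the rail axis from (47, 113) to (320, 134), the front plank edge from (68, 217) to (663, 272), the hook roof at u 108–147 with v 342–455, and the grip at u 112–141 with v 455–540. In the scene crop, the peg base is at (95, 540), its tip at (92, 455), and the plaque's top edge runs from (595, 262) to (735, 232). Now I'll turn these into positions.

```bash
python3 - <<'E'
from h import *
np.set_printoptions(precision=1,suppress=True)
cp=lambda u,v,ox,oy,s:(ox+(u+.5)/s-.5,oy+(v+.5)/s-.5)
T=lambda u,v:cp(u,v,178,120,3.4)
B=lambda u,v:cp(u,v-300,180,210,6)
S=lambda u,v:cp(u-500,v,322,160,6)
P=lambda u,v:cp(u,v-400,262,282,6)
S1=lambda u,v:cp(u,v,205,190,2.8)
# rail line by mask in both views
for n,(x,y,w,h) in {'top':(190,140,84,30),'scene':(322,200,64,22)}.items():
    im=eyes.camera(n)[y:y+h,x:x+w].astype(int); sat=im.max(2)-im.min(2)
    m=((im.min(2)>125)&(sat<45)) if n=='top' else ((im[...,0]>=im[...,1]+3)&(im.min(2)>120))
    nn,lab,st,_=cv2.connectedComponentsWithStats(m.astype(np.uint8)); k=1+st[1:,4].argmax()
    vv,uu=np.nonzero(lab==k); a,b=np.polyfit(uu+x,vv+y,1)
    u0,u1=uu.min()+x,uu.max()+x
    A,C=[onz(n,(u,a*u+b),245) for u in(u0,u1)]
    print(n,st[k],A,C,'slope dx/dy',(A-C)[0]/(A-C)[1])
f1,f2=onz('top',T(68,217),0),onz('top',T(663,272),0); print('plank front',f1,f2,np.linalg.norm(f1-f2),'slope',(f1-f2)[0]/(f1-f2)[1])
d=(f1-f2)/np.linalg.norm(f1-f2); x=np.array([d[1],-d[0],0]); print('stand origin from plank',(f1+f2)/2+30*x)
print('post top corners z260',onz('top',T(14,92),260),onz('top',T(44,92),260))
print('rail ends',onz('top',T(47,113),245),onz('top',T(320,134),245))
print('shelf corner far-left z275+',onz('top',T(327,45),281), 'front-left',onz('top',T(320,148),275), 'front right',onz('top',T(728,187),275))
print('peg base',onz('scene',P(95,540),15),'tip',onz('scene',P(92,455),75))
print('plank scene corners: far-edge left (x95,y-270,z15)',onz('scene',S1(40,345),15),onz('scene',S1(30,278),15))
print('grip top ends',onz('top',B(126.5,455),232),onz('top',B(126.5,540),232))
print('roof L far/near',onz('top',B(108,342),217),onz('top',B(108,392),228),onz('top',B(110,452),217))
print('roof R',onz('top',B(151,392),228))
print('plaque top scene',onz('scene',S(595,262),150),onz('scene',S(735,232),150))
print('rest top scene front edge',onz('scene',S(590,410),96),onz('scene',S(757,366),96),'bottom',onz('scene',S(597,500),0),onz('scene',S(750,455),0))
E
```

```text
top [  4  11  78  11 293] [705.2 235.4 245. ] [690.8  40.9 245. ] slope dx/dy 0.07389444024291142
scene [  0   7  64  14 134] [691.7  58.  245. ] [703.1 242.1 245. ] slope dx/dy 0.06189287727337084
plank front [679.  278.1   0. ] [ 639.4 -263.3    0. ] 542.8604529304331 slope 0.0731269327446383
stand origin from plank [689.1   5.3   0. ]
post top corners z260 [714.2 263.2 260. ] [714.6 241.  260. ]
rail ends [703.2 241.7 245. ] [690.9  39.  245. ]
shelf corner far-left z275+ [746.5  34.2 281. ] front-left [672.   37.4 275. ] front right [ 649.7 -252.3  275. ]
peg base [758.7 -96.2  15. ] tip [757.  -95.4  75. ]
plank scene corners: far-edge left (x95,y-270,z15) [ 734.  -262.1   15. ] [ 643.4 -255.1   15. ]
grip top ends [496.9 209.9 232. ] [462.  208.1 232. ]
roof L far/near [545.7 223.5 217. ] [523.2 219.8 228. ] [499.3 220.1 217. ]
roof R [523.6 201.9 228. ]
plaque top scene [534.8 173.9 150. ] [535.  254.5 150. ]
rest top scene front edge [587.7 152.5  96. ] [583.4 250.3  96. ] bottom [561.  173.4   0. ] [554.4 269.4   0. ]
```

```bash
cat >> h.py <<'E'
L=np.radians(38); G=np.array([-53,0,148.]) # held point in the hanger frame
def tool(org,yaw,back=0):
    Z=np.array([np.sin(L),0,-np.cos(L)]); Y=np.array([0,1,0.]); M=np.c_[np.cross(Y,Z),Y,Z]
    Rz=R.from_euler('z',yaw)
    return np.array(org)+Rz.apply(G+(19-back)*Z), quat(Rz*R.from_matrix(M))
ORG=np.array([688.3,5,0]); SY=-0.073
def stand(p): return ORG+R.from_euler('z',SY).apply(p)
def hang(ys,dx=0,dz=0): return stand([6+dx,ys,245-144+dz])  # hanger origin with hook on the rail at y=ys
def st(): print('t',monitor.read_time(),'F',np.round(monitor.read_force(),1),'w',round(monitor.read_width(),3),'g',round(monitor.read_grasp_force(),1),'tcp',np.round(monitor.read_eef_pos(),1))
E
python3 - <<'E'
from h import *
H=[528.5,212,70]; y=0.05
for n,(o,yy,b) in dict(pre=(H,y,90),g=(H,y,0),l=(np.array(H)+[0,0,72],y,0),a=(hang(135,-70,38),SY,0),b=(hang(135,0,38),SY,0),c=(hang(-95.3),SY,0),d=(hang(-95.3),SY,110)).items():
    p,q=tool(o,yy,b); j=solver.ik(p,q); print(n,np.round(p),None if j is None else np.round(j,2))
p,q=tool(H,y,90); manip.move_to(p,q)
p,q=tool(H,y,0); manip.servo_line(p,max_speed=100); st()
a=crop('top',185,205,70,65,8); b=crop('scene',322,150,50,75,8); o=np.zeros((600,800,3),np.uint8)
a=cv2.resize(a,(390,362)); o[:362,:390]=a; o[:,400:]=b[:600]
cv2.imwrite('pics/g1.png',o)
E
```

```text
pre [432. 207. 274.] [ 0.51 -0.17  2.04 -0.44  0.71 -0.86]
g [487. 210. 203.] [ 0.45  0.04  2.03 -0.51  0.51 -0.79]
l [487. 210. 275.] [ 0.45 -0.05  1.94 -0.39  0.67 -0.94]
a [593. 147. 272.] [ 0.27  0.13  1.75 -0.34  0.65 -1.02]
b [663. 142. 272.] [ 0.22  0.28  1.58 -0.29  0.67 -1.1 ]
c [646. -87. 234.] [-0.23  0.24  1.72  0.19  0.54 -1.85]
d [579. -83. 321.] [-0.25  0.01  1.77  0.17  0.72 -1.84]
t 3.0417 F [-0.1 -0.3 -0.6] w 0.999 g 0.0 tcp [487.2 210.1 203.5]
```

View pics/g1.png

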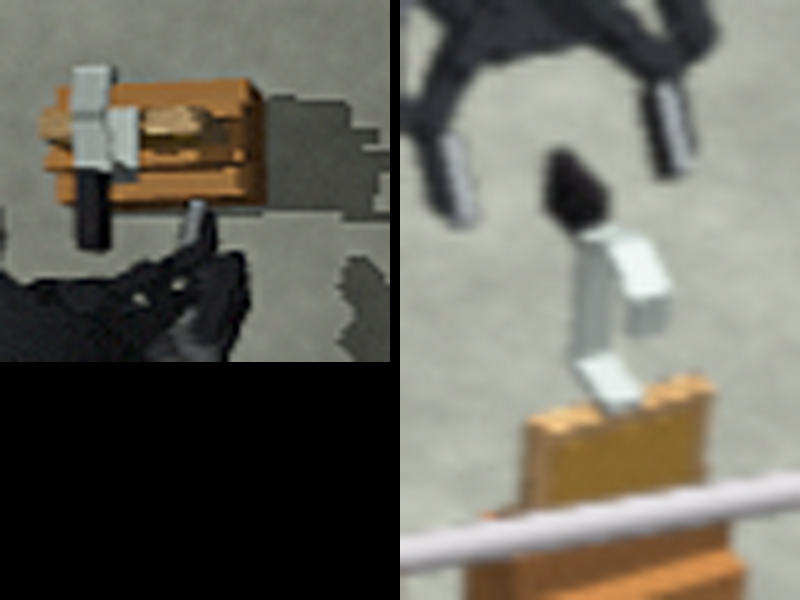

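The open fingers straddle the grip. The pad tips are at about (465, 220) and (675, 175) in the scene crop and the grip is centred near (576, 188). I'll triangulate the grip centre before closing.

```bash
python3 - <<'E'
from h import *
print(tri((185+94/5.57-.4,205+210/5.57-.4),(322+176/8-.4,150+188/8-.4)))
print('predicted',np.array([528.5,212,70])+R.from_euler('z',.05).apply([-48,0,148]))
print('mid tips scene', proj('scene',tool([528.5,212,70],.05,32)[0])-[322,150], 'seen',(570-400)/8,198/8)
E
```

```text
(array([481.19726914, 210.89600365, 222.00078439]), np.float64(3.634980159113689))
predicted [480.5599875  209.60099988 218.        ]
mid tips scene [[18.91482231 19.38813525]] seen 21.25 24.75
```

The grip is within about 1 mm of where I predicted, so I'll close and lift.

```bash
python3 - <<'E'
from h import *
H=np.array([528.5,212,70]); y=0.05
p,q=tool(H+[0,.7,0],y); manip.servo_line(p,max_speed=30)
manip.command_gripper(0.0,20); st()
manip.command_gripper(0.0,70); st(); print(monitor.read_wrist_torque())
p=np.array(monitor.read_eef_pos())
manip.servo_line(p+[0,0,20],max_speed=60); st()
manip.servo_line(p+[0,0,75],max_speed=100); st(); print(monitor.read_wrist_torque())
a=crop('top',170,190,85,80,7); b=crop('scene',310,130,66,100,6); o=np.zeros((600,800,3),np.uint8)
a=cv2.resize(a,(400,376)); o[:376,:400]=a; o[:,400:796]=b[:600]
cv2.imwrite('pics/l1.png',o)
E
```

```text
t 4.05 F [-0.3  0.7 -0.6] w 0.136 g 26.2 tcp [487.2 210.7 203. ]
t 4.2667 F [-1.   0.9  0.6] w 0.128 g 68.4 tcp [487.3 210.7 203.1]
[0.06180149 0.32291227 0.08958259]
t 4.75 F [ 0.2  0.1 -0.9] w 0.133 g 68.2 tcp [487.3 210.7 223.4]
t 5.45 F [ 1.  -1.3 -1.2] w 0.128 g 68.2 tcp [487.  210.6 277.3]
[0.02590642 0.49100533 0.02414179]
```

View pics/l1.png

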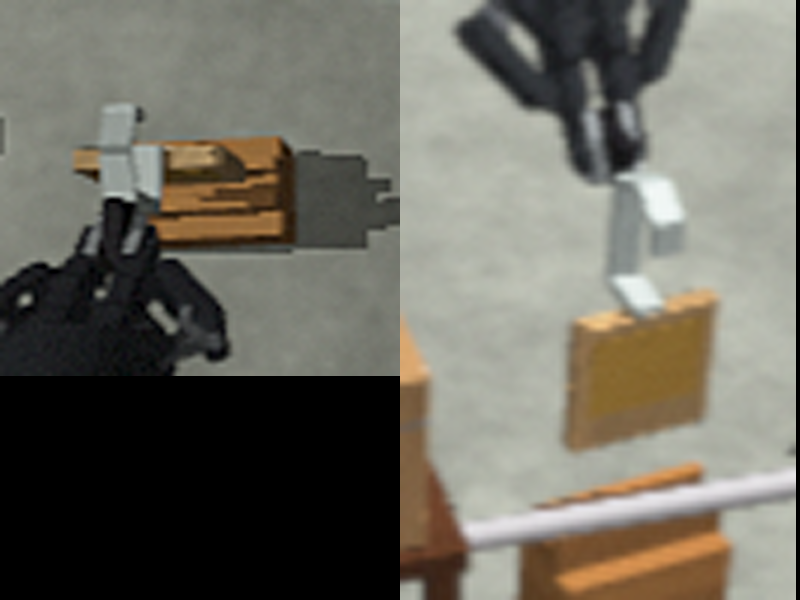

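The hanger is lifted clear and upright. The plaque's top edge runs from (575, 325) to (718, 293) in the scene crop, and the ridge is at about (117, 150) in the top crop. I'll compare that with the prediction.

```bash
python3 - <<'E'
from h import *
np.set_printoptions(precision=1,suppress=True)
H=np.array([528.5,212,144.2])
S=lambda u,v:(310+(u-400+.5)/6-.5,130+(v+.5)/6-.5)
t=4.706
Tt=lambda u,v:(170+(u+.5)/t-.5,190+(v+.5)/t-.5)
w=lambda l:H+R.from_euler('z',.05).apply(l)
for nm,l,uv in [('topL',(6,-40,80),(577,328)),('topR',(6,40,80),(718,293)),('botL',(6,-40,0),(570,450)),('botR',(6,40,0),(703,421)),('tip',(18,-8,126),(652,253)),('tipR',(18,8,126),(684,246))]:
    print(nm,'pred',w(l),'seen at that z',onz('scene',S(*uv),w(l)[2]))
for nm,l,uv in [('ridgeL',(-6,8,158),(101,149)),('tipL',(18,8,144),(103,106)),('tipR',(18,-8,144),(135,106))]:
    print(nm,'pred',w(l),'seen',onz('top',Tt(*uv),w(l)[2]))
E
```

```text
topL pred [536.5 172.3 224.2] seen at that z [534.3 175.1 224.2]
topR pred [532.5 252.2 224.2] seen at that z [529.6 256.  224.2]
botL pred [536.5 172.3 144.2] seen at that z [535.  175.9 144.2]
botR pred [532.5 252.2 144.2] seen at that z [534.9 252.8 144.2]
tip pred [546.9 204.9 270.2] seen at that z [544.8 208.3 270.2]
tipR pred [546.1 220.9 270.2] seen at that z [544.4 225.9 270.2]
ridgeL pred [522.1 219.7 302.2] seen [522.8 218.7 302.2]
tipL pred [546.1 220.9 288.2] seen [546.2 222.3 288.2]
tipR pred [546.9 204.9 288.2] seen [546.5 206.2 288.2]
```

```bash
python3 - <<'E'
from h import *
p,q=tool(hang(135,-75,39),SY); manip.move_to(p,q); manip.dwell(.2); st()
a=crop('top',185,110,100,110,5.45)
p,q=tool(hang(135,0,39),SY); manip.servo_line(p,max_speed=60); st()
b=crop('scene',310,160,66,80,6); o=np.zeros((600,800,3),np.uint8)
c=crop('top',185,110,100,110,4)
o[:,:400]=0; o[:440,:400]=c[:440]; o[:480,400:796]=b
cv2.imwrite('pics/i1.png',o)
E
```

```text
t 6.2917 F [ 0.2  0.2 -1.5] w 0.131 g 68.2 tcp [587.6 148.3 273.2]
t 7.7417 F [-0.3  0.1 -0.3] w 0.131 g 68.2 tcp [662.7 142.3 273.1]
```

View pics/i1.png

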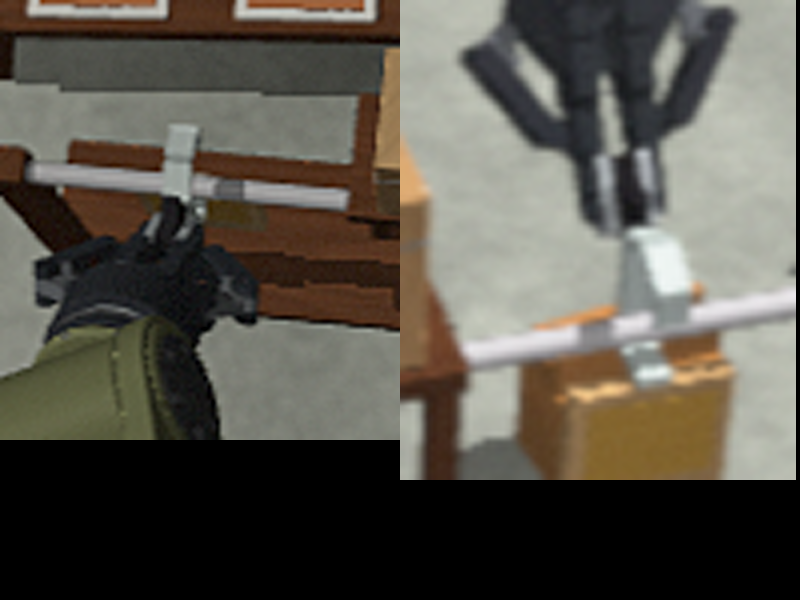

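In the top crop the hook spans (182, 125–195) with the rail at v≈178 running through it. Next I'll lower it until it touches.

```bash
python3 - <<'E'
from h import *
f0=np.array(monitor.read_force())
p0=tool(hang(135,0,39),SY)[0]
manip.servo_line(p0-[0,0,31],max_speed=60); manip.dwell(.2); st()
z=31
while z<46:
    z+=1; manip.servo_line(p0-[0,0,z],max_speed=30); manip.dwell(.1); f=np.array(monitor.read_force())-f0
    print(z,np.round(f,1))
    if f[2]>3 or np.abs(f).max()>10: break
st()
E
```

```text
t 8.7083 F [0.3 1.  0.1] w 0.129 g 68.2 tcp [663.  142.3 242.5]
32 [-0.7 -0.4 -0.2]
33 [ 0.6  0.6 -0.5]
34 [-0.1  0.1 -0.6]
35 [ 0.8 -0.2  0.4]
36 [-0.5  0.2 -0.2]
37 [ 0.6 -0.2  0.6]
38 [-0.   0.7  0.9]
39 [-4.8 -0.3  6.7]
t 11.5083 F [-4.7 -0.3  5.4] w 0.129 g 69.7 tcp [663.2 142.3 235. ]
```

Contact came with a -x push, so the rail is on the leg-side slope and the hanger sits slightly too far in +x. I'll centre it using the force readings.

```bash
cat >> h.py <<'E'
EX=R.from_euler('z',SY).apply([1,0,0]); EY=R.from_euler('z',SY).apply([0,1,0]); F0=np.array([0,.3,-.6])
def force(n=4):
    f=[]
    for _ in range(n): manip.dwell(.03); f.append(monitor.read_force())
    return np.mean(f,0)-F0
E
python3 - <<'E'
from h import *
p0=tool(hang(135,0,39),SY)[0]; base=p0-[0,0,37]
for dx in(-1.5,-3,-4.5):
    manip.servo_line(base+dx*EX,max_speed=60)
    z=1.5
    while z<5:
        manip.servo_line(base+dx*EX-[0,0,z],max_speed=30); f=force()
        if f[2]>2.5: break
        z+=.5
    print(dx,z,np.round(f,1))
    if f[0]>-.5 : break
st()
E
```

```text
-1.5 2.0 [-2.  -0.8  3.3]
-3 2.0 [ 1.4 -0.5  3.4]
t 13.5417 F [2.4 0.2 3.5] w 0.133 g 68.6 tcp [660.1 142.4 234.4]
```

```bash
python3 - <<'E'
from h import *
p0=tool(hang(135,0,39),SY)[0]-[0,0,38.8]; dx=-2.4; dz=0
manip.servo_line(p0+dx*EX,max_speed=60); print(np.round(force(),1))
for y in list(range(115,-86,-20))+[-92]:
    manip.servo_line(p0+(y-135)*EY+dx*EX+[0,0,dz],max_speed=70); f=force(3)
    print(y,round(dx,1),round(dz,1),np.round(f,1))
    if np.abs(f).max()>15: print('STOP'); break
    dx+=np.clip(.25*f[0],-.8,.8)*(abs(f[0])>.8)
    dz+=.3*(f[2]>4)-.3*(f[2]<1.2)
st()
np.save('d.npy',[dx,dz])
b=crop('scene',230,180,100,120,5); cv2.imwrite('pics/p1.png',b)
E
```

```text
[ 0.1 -0.8  2.7]
115 -2.4 0 [ 1.7 -2.9  2.7]
95 -2.0 0.0 [-0.  -1.8  2.2]
75 -2.0 0.0 [-0.6 -1.8  1.6]
55 -2.0 0.0 [-1.  -1.1  1.3]
35 -2.2 0.0 [ 0.1 -0.9  0.4]
15 -2.2 -0.3 [-1.3 -1.8  1.9]
-5 -2.5 -0.3 [ 1.3 -2.1  2.1]
-25 -2.2 -0.3 [-2.5 -3.   3.7]
-45 -2.8 -0.3 [ 2.  -2.6  2.9]
-65 -2.3 -0.3 [-1.6 -3.3  4.4]
-85 -2.7 0.0 [ 1.5 -2.7  2.8]
-92 -2.4 0.0 [-0.7 -2.   1.9]
t 20.1417 F [-0.7 -0.8  1.1] w 0.126 g 68.7 tcp [643.9 -83.9 234.1]
```

View pics/p1.png

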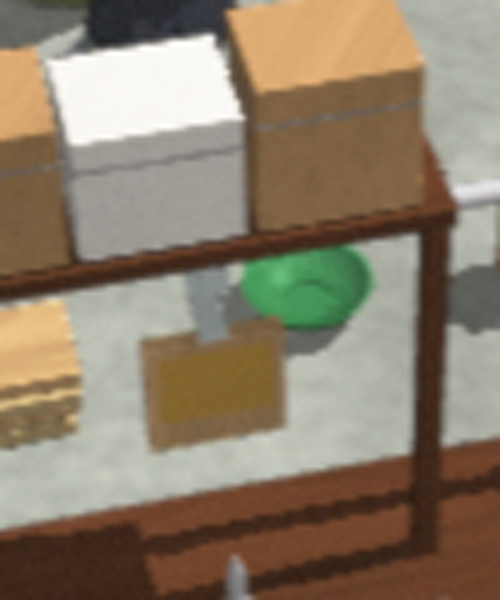

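The plaque hangs straight under the shelf, with its front face at about (147–283, 330–440) and the peg tip at (236, 555). I'll compare the middle of the plaque with the peg using a gold mask and the face's right edge.

```bash
cat > m.py <<'E'
from h import *
np.set_printoptions(precision=1,suppress=True)
def onx(uv,xs):
    e,d=ray('scene',uv); t=(xs-(e-ORG)@EX)/(d@EX); P=e+t*d; return (P-ORG)@EY,P[2]
def meas():
    im=eyes.camera('scene'); ox,oy=230,235
    hs=cv2.cvtColor(im[oy:oy+45,ox:ox+80],cv2.COLOR_BGR2HSV)
    m=((hs[...,0]>=17)&(hs[...,0]<=32)&(hs[...,1]>140)).astype(np.uint8)
    n,lab,s,c=cv2.connectedComponentsWithStats(m); k=1+s[1:,4].argmax()
    cnt=cv2.findContours((lab==k).astype(np.uint8),0,2)[0][0]; r=cv2.boxPoints(cv2.minAreaRect(cnt))+[ox,oy]
    print('gold',s[k],'centroid y,z',np.array(onx(c[k]+[ox,oy],12)),'box pts',[np.round(onx(q,12),1) for q in r])
    ox,oy=262,288
    c2=im[oy:oy+35,ox:ox+30].astype(int); m=((c2.max(2)-c2.min(2)<35)&(c2.min(2)>70)).astype(np.uint8)
    n,lab,s,c=cv2.connectedComponentsWithStats(m); k=1+s[1:,4].argmax(); print('peg',s[k],'y,z',np.array(onx(c[k]+[ox,oy],75)))
    return im
if __name__=='__main__':
    meas()
    S=lambda u,v:(230+(u+.5)/5-.5,180+(v+.5)/5-.5)
    for uv in [(281,320),(286,427),(147,345),(152,452)]: print(uv,np.array(onx(S(*uv),12)))
    for l in [(12,-92,101+40)]: print('pred',proj('scene',stand(l))-[230,180])
E
python3 m.py
```

```text
gold [ 32  14  23  16 278] centroid y,z [-91.2 148.5] box pts [array([-125.6,  171.8]), array([-60.3, 173.7]), array([-54.3, 124.2]), array([-121.2,  122.5])]
peg [11  3  9 17 95] y,z [-95.4  32.1]
(281, 320) [-52.5 187.9]
(286, 427) [-51.  102.3]
(147, 345) [-127.7  186.9]
(152, 452) [-129.5  102.1]
pred [[42.4 78.1]]
```

The hanger is at y_s ≈ -90.4 and the peg at -95.4, so I'll slide 5 mm more and then ease it down and let go.

```bash
python3 - <<'E'
from m import *
p0=tool(hang(135,0,39),SY)[0]-[0,0,38.8]; dx,dz=np.load('d.npy')
p=p0+(-97-135)*EY+(dx-.1)*EX+[0,0,dz]
manip.servo_line(p,max_speed=30); manip.dwell(.3); print(force()); meas()
# relieve the sideways friction load, then let go
manip.servo_line(p+.5*EY*0,max_speed=30); st()
manip.command_gripper(0.4,20); manip.dwell(.5); st(); meas()
E
```

```text
[ 0.3 -1.5  0.9]
gold [ 30  14  23  16 280] centroid y,z [-95.6 148.3] box pts [array([-128.9,  173.4]), array([-66.2, 172.4]), array([-61.4, 122.2]), array([-125.7,  123.6])]
peg [11  4  9 16 95] y,z [-95.4  31.2]
t 21.2917 F [-0.4 -0.2 -0.3] w 0.132 g 68.5 tcp [643.5 -89.  234.2]
t 22.1417 F [0.2 0.7 0.2] w 0.399 g 0.0 tcp [643.6 -89.  234.2]
gold [ 30  14  23  16 278] centroid y,z [-96.8 149.1] box pts [array([-130.3,  174. ]), array([-66.7, 173.1]), array([-62. , 122.9]), array([-127.2,  124.3])]
peg [11  4  9 16 94] y,z [-95.4  31.6]
```

```bash
python3 - <<'E'
from m import *
p=np.array(monitor.read_eef_pos()); Z=rot(monitor.read_eef_rot()).apply([0,0,1])
manip.servo_line(p-60*Z,max_speed=60); manip.servo_line(p-140*Z,max_speed=120); st(); meas()
manip.dwell(.7); im=meas()
o=np.zeros((600,800,3),np.uint8)
o[:,:400]=cv2.resize(im[180:330,235:335],(400,600),interpolation=2); 
t=crop('top',200,100,220,160,1.8); o[:t.shape[0],400:796]=t
cv2.imwrite('pics/f1.png',o)
E
```

```text
t 24.1583 F [ 0.6 -0.3  0.2] w 0.397 g 0.0 tcp [557.7 -82.7 343.8]
gold [ 30  14  23  16 277] centroid y,z [-96.7 149.2] box pts [array([-130.1,  173.3]), array([-66.8, 173.6]), array([-61.6, 124.1]), array([-126.6,  124.2])]
peg [11  4  9 16 94] y,z [-95.4  31.6]
gold [ 30  14  23  16 274] centroid y,z [-96.5 149.1] box pts [array([-129.6,  172.9]), array([-65.5, 173.3]), array([-60.3, 123.8]), array([-126. ,  123.8])]
peg [11  3  9 17 96] y,z [-95.4  31.7]
```

View pics/f1.png

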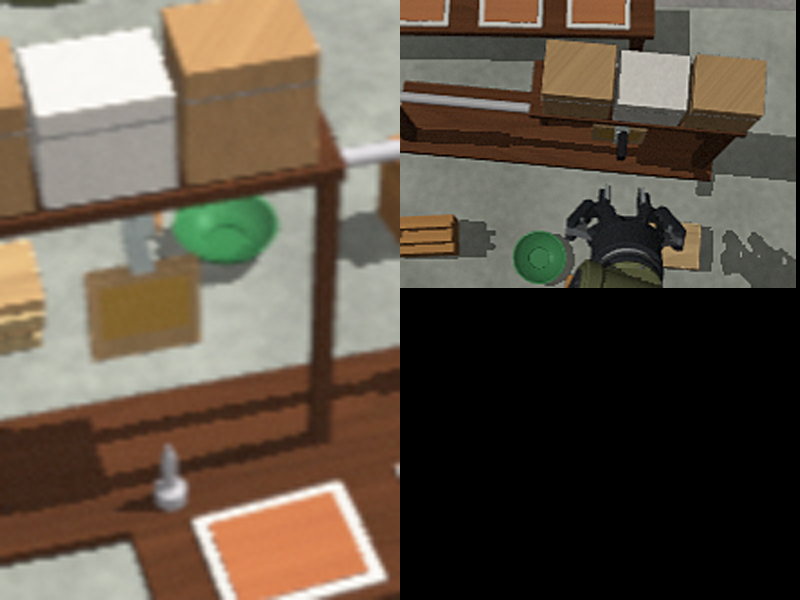

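The hanger hangs straight and still, with its gold face centred at (143, 305) above and behind the peg at (170, 490). The middle of its face measures y_s ≈ -95.4 to -96.5 against the peg's -95.4, and the gripper is clear.

```bash
python3 -c "
from h import *
manip.dwell(.5); print(workorder.finish_job()); "
```

```text
the job is handed in; nothing more can be done
None
```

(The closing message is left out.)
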